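# Seat the canister and take off its unmarked twist cap

## Task

Stand the square metal canister in the square well of the wooden bench block, pushed fully home with its cap still on, so that it cannot turn. Then twist the black cap loose: nothing shows which way it loosens and it differs from canister to canister, so try one way and, if it will not turn, the other. Lift the cap straight off, leaving the canister seated, and finish while still holding the cap in the gripper, still and at least 5 cm clear above the canister; leave everything else on the bench where it is.

Things in the scene. Friction and masses are not known exactly. Their poses are not given: they have to be found in the camera images.
- bottle: Square canister of bare aluminium, body 54 x 54 mm and 72 mm high, its lowest 6 mm tapering to 48 x 48 mm, upright at any yaw, 0.45 to 0.65 kg. Origin: centre of its underside; z up, x and y square to its flat sides. It can be gripped across two flat sides with the fingers either side of the cap. On the open bench it turns with the cap; in the well it cannot turn more than a few degrees.
- neck (a point): Top centre of the canister's steel neck, 88 mm above its underside, hidden by the cap at the start: a low collar 39 mm across, a round stem and a crossbar 35 mm long (along the canister's x), 10 mm wide and 5 mm thick on top. Two lugs inside the cap catch under the crossbar, so until the cap is loosened lifting it lifts the canister too.
- cap: Black ribbed round plastic cap on the canister, 48 mm across, 28 mm high, about 60 g; its skirt rests on the canister's top, its top is 100 mm above the canister's underside. Origin: centre of its lower rim; z up; its x starts within a few degrees of the canister's x.
- cap_top (a point): Centre of the cap's top, 28 mm above its lower rim. One way round the cap turns freely and, once turned 50 to 130 degrees (a quarter turn is ideal), lifts straight off (about 1 mm of side play); it does not rise while turning. The other way it comes up against a firm stop within 10 degrees. Which way loosens, clockwise or anticlockwise from above, differs from start to start, unseen.
- holder: Light wooden bench block, fixed, 100 x 100 x 38 mm, with a square well in the middle of its top, 56 x 56 mm (1 mm clearance on each side of the canister), 28 mm deep; the well's floor is 10 mm above the bench. Origin: centre of the block's underside; x and y square to the well's sides. The canister fits in any of the four quarter turns.
- round_tin: bystander: round aluminium jar with a black lid, 60 mm across, 85 mm high (origin: centre of underside)
- driver: bystander: screwdriver with a wooden handle, 170 mm, lying (origin: on its underside)
- stone_a: bystander: grey whetstone 50 x 90 x 45 mm (origin: centre of underside)
- sanding_block: bystander: cork sanding block 70 x 100 x 35 mm (origin: centre of underside)
- mug: bystander: white mug, 76 mm across, 85 mm high (origin: centre of underside)
- spacer: bystander: flat brass ring 56 mm across, 14 mm high, lying (origin: centre of underside)
- small_hammer: bystander: hammer with a wooden handle, 220 mm, lying (origin: on its underside)
Mind the look-alikes: they are no part of the job. What is shaped like the cap but purple or red is not meant.

How it is judged (in metres and radians):
On the way, in this order (a step that is already met when the one before it is completed fails the run):
1. the canister stands fully home in the well of the block, cap still on (z of bottle in the frame of holder below 0.0135 m and horizontal distance between bottle and holder below 0.005 m and angle between bottle's own z axis and vertical below 0.07 rad and z of cap in the frame of bottle below 0.077 m), for 0.3 s.
2. the cap has been turned at least 40 degrees on the seated canister, not yet lifted off (all of step 1 and angle between the x axis of cap and the x axis of bottle, either way round above 0.7 rad), for 0.05 s.
At the end, for the whole second after the job is handed in: Canister in the well (within 3.5 mm of its floor and 5 mm of its centre, tilt under 4 degrees); cap held still in the fingers (over 2 N, under 20 mm/s), its lower rim at least 115 mm above the canister's underside (43 mm above its top), not touching the canister (z of bottle in the frame of holder below 0.0135 m and horizontal distance between bottle and holder below 0.005 m and angle between bottle's own z axis and vertical below 0.07 rad and z of cap in the frame of bottle above 0.115 m and contact force between cap and the fingers above 2 N and contact force between cap and bottle below 0.05 N and linear speed of cap below 0.02 m/s); the arm keeps its last pose, push and grip.
It fails at once if a bystander was moved more than 30 mm (distance of any of round_tin, driver, stone_a, sanding_block, mug, spacer, small_hammer from where it was at the start of the episode above 0.03 m).
It also fails if it takes over 61 s, if anything falls off the work surface, if the arm or the gripper's body presses on something with over 40 N, if the wrist force passes 120 N, or if a joint passes its speed limit or range.

## Robot

A 6-joint arm with a two-finger parallel gripper is mounted at the origin on the work surface. World frame = base frame: x ahead of the robot, y to its left, z up, the work surface at z = 0. Lengths are in mm, angles in rad, forces in N, time in s.
With the tool pointing down it reaches from about 350 to 725 mm from the base axis. Payload 6 kg.
Tool frame: the origin (TCP) lies midway between the tips of the shut fingers; the grasp point (between the pads) lies 19 mm behind it; z points along the fingers, y is the line along which they close (so a half turn about z gives the same grasp; the last joint's range is limited). The gripper opens to 85 mm and grips with 20 to 120 N. Pads are 22 mm wide; open, the fingers measure 114 mm over their backs; the gripper's body (76 mm by 85 mm) begins 54 mm behind the grasp point. The pads swing forward as they close: fully open they stand 13 mm farther back than shut.
Start: joints at [1.593, 0.04, 0.085, 0, -1.615, -0.334], TCP at [184.037, 571.055, 231.261] pointing down, gripper open.
Joint ranges: [-2.56, 2.56], [-1.29, 2.01], [-1.08, 1.49], [-3.29, 1.98], [-2.81, -0.18], [-2.99, 2.99]. Speed limits (rad/s): [2.57, 2.57, 3.01, 3.14, 3.14, 3.14].

## Interface

Orientations are given as [roll, pitch, yaw] about the fixed x, y, z axes, in that order (R = Rz(yaw) Ry(pitch) Rx(roll)).
In Python, from workcell import bot gives the robot as it stands.
- The arm moves only by the tool step_arm, never from a script. Its argument "deltas" is a list of rows, each a list of 5 numbers: the shift along the tool's x, y, z in mm, then the turn about the tool's z in rad, then the opening, from 0 (shut) to 1 (fully open). A call has 1 to 12 rows; each row is the pose to reach, as a shift and turn from the pose commanded when the call began, along the tool's axes at that moment; what a row does not reach only later rows make up. A row lasts 1/8 s, in which the tool goes at most 62.5 mm and 10.7 degrees, less where a joint would pass 70% of its speed; a pose out of reach is approached as far as the arm can. A call with a gripper value outside its range is refused whole. The fingers move at their own pace and stop on an object; "grip_force" is the grip in N (left out, the last holds). Time passes only in rows, so rows that repeat a pose let the fingers close. It gives the time, the measured TCP pose, the force, the opening and the grip force at its end, in the units of the state.
- bot.sense(): the state, without advancing time (a new reading comes with each control period).
- bot.snapshot(name): name is "side" or "top" or "wrist"; returns the picture (480x640x3 uint8, red, green, blue); there is no depth.
- bot.get_calibration(name): a dict with "K" (3x3 intrinsics, pixels), "R" (3x3) and "t" (3): a world point X has camera coordinates R X + t. Camera axes: x right, y down, z forward; pixel columns grow to the right and rows downward; lengths in mm; the calibration is good to about 2 mm. The wrist camera is an equidistant fisheye: a pixel r from the principal point sees the ray r / f radians off the axis. A picture is of the moment at which its call begins: read the wrist's pose just before it. get_calibration takes no time and is no camera call; for the wrist camera it gives the pose at the moment of the call.
- bot.close_job(): hands the job in; it is judged then, once.
The state is a dict: "time_s": time; "qpos": joint angles; "dq": joint speeds; "joint_efforts": joint torques, N m; "tcp_pos": TCP position; "eef_rot": TCP orientation; "wrist_force": force on the tool from outside, world axes, zero at the start; "moment": the same for the moment, N m; "opening": opening from 0.0 (shut) to 1.0 (fully open); "grip_force": force on a finger pad.
Only numpy, scipy, OpenCV 4.12 (cv2) and the standard library are available. Lean on these libraries where they do the work, as an engineer would, in place of code of your own. Each camera call takes 0.05 s, during which the arm holds its last target. There are 200 camera calls.

## Working session

There is one attempt and no reset: what is moved stays moved. The work goes in short steps, Python scripts to look and compute and a tool call to move; the robot and the scene stay as the last step left them, time stands still between calls to the robot, and variables do not carry over. Pictures are saved under pics/ and viewed, at most 10 in all, crops included, and the job is handed in when it is done.

Besides the shell and the picture viewer there is one more tool, called by a JSON object that holds its "op" and its "data", one argument or row to a line. step_arm: Moves the arm, as the interface text tells. Its arguments: {"type":"object","properties":{"deltas":{"type":"array"},"grip_force":{"type":"number"}},"required":["deltas"]}

```bash
mkdir -p pics
python3 - <<'E'
from workcell import bot
import cv2,numpy as np
s=bot.sense();print(s)
for n in ("top","side"):
    im=bot.snapshot(n);cv2.imwrite(f"pics/{n}0.png",im[:,:,::-1])
    c=bot.get_calibration(n);print(n,c)
im=bot.snapshot("wrist");cv2.imwrite("pics/wrist0.png",im[:,:,::-1]);print(bot.get_calibration("wrist"))
E
```

```text
{'time_s': 0.0, 'qpos': array([ 1.59271228e+00,  4.08058270e-02,  8.37910075e-02, -4.58647651e-04,
       -1.61549170e+00, -3.33721276e-01]), 'dq': array([-1.36523514e-03,  1.70997899e-03, -1.69061509e-06, -7.95769730e-05,
       -3.98979576e-04,  7.81723979e-04]), 'joint_efforts': array([ 2.37437462e-04, -3.68195951e+01,  3.47417486e+01,  6.93241149e+00,
       -5.23534676e-03, -7.27824307e-07]), 'tcp_pos': array([183.87701041, 570.78174855, 230.27233891]), 'eef_rot': array([ 3.13982672e+00, -1.27246093e-04, -3.11785107e-01]), 'wrist_force': array([ 0.05479237,  0.41453343, -0.49989678]), 'moment': array([-0.01794181,  0.0048846 ,  0.00429287]), 'grip_force': 0.0, 'opening': 0.9968692395648935}
top {'K': array([[475.66433328,   0.        , 310.95035352],
       [  0.        , 475.66433328, 246.76526122],
       [  0.        ,   0.        ,   1.        ]]), 'R': array([[ 0.00305204, -0.9998773 , -0.01536454],
       [-0.99287608, -0.00119983, -0.11914546],
       [ 0.11911241,  0.01561872, -0.99275792]]), 't': array([ -12.17690091,  553.51146698, 1057.16101853])}
side {'K': array([[479.83847585,   0.        , 318.13764464],
       [  0.        , 479.83847585, 244.54569198],
       [  0.        ,   0.        ,   1.        ]]), 'R': array([[ 0.95878263, -0.2840325 ,  0.0078368 ],
       [-0.17043188, -0.59694213, -0.78397262],
       [ 0.22735182,  0.75032369, -0.62074593]]), 't': array([-536.25586145,  162.14884318,  873.79305713])}
{'K': array([[371.64829954,   0.        , 319.49169281],
       [  0.        , 371.64829954, 235.45929883],
       [  0.        ,   0.        ,   1.        ]]), 'R': array([[-0.30620202, -0.9519654 ,  0.00148289],
       [-0.90191275,  0.29060021,  0.3195386 ],
       [-0.30462062,  0.09650592, -0.9475721 ]]), 't': array([599.50554356, -41.49569482, 379.8761217 ])}
```

View pics/top0.png

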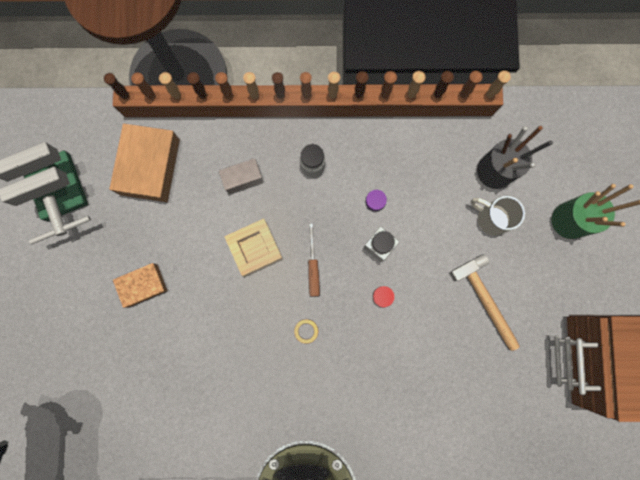

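View pics/side0.png

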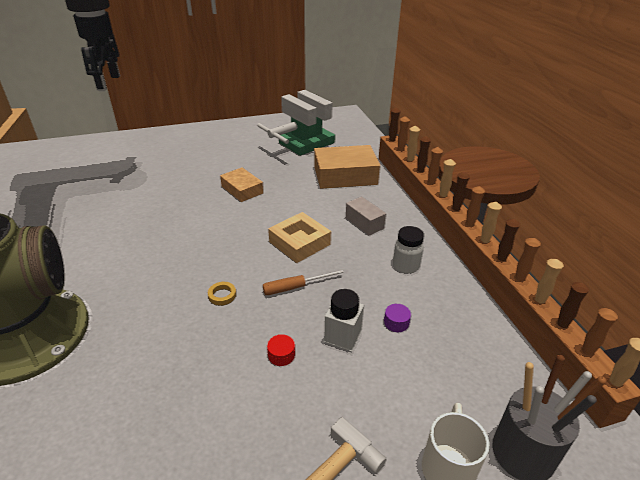

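The top view shows the canister at about (382,243), its black cap on, with the purple and red decoys at (376,200) and (384,297). The holder is at (252,248), and the screwdriver lies between the two at (313,262). The side view agrees: cap at (345,303), holder at (300,237).

```bash
cat > h.py <<'E'
import numpy as np,cv2
def ray(c,uv,fish=False):
    uv=np.atleast_2d(uv).astype(float);K=c["K"]
    xy=np.c_[(uv[:,0]-K[0,2])/K[0,0],(uv[:,1]-K[1,2])/K[1,1]]
    if fish:
        th=np.linalg.norm(xy,axis=1,keepdims=True)
        d=np.c_[xy*np.sin(th)/np.maximum(th,1e-9),np.cos(th)]
    else: d=np.c_[xy,np.ones(len(xy))]
    return -c["R"].T@c["t"], d@c["R"]
def plane(c,uv,z,fish=False):
    o,d=ray(c,uv,fish); return o+d*((z-o[2])/d[:,2])[:,None]
def blob(mask,near):
    cs,_=cv2.findContours(mask.astype(np.uint8),cv2.RETR_EXTERNAL,cv2.CHAIN_APPROX_NONE)
    cs=[k for k in cs if cv2.contourArea(k)>60]
    return min(cs,key=lambda k:np.linalg.norm(k.reshape(-1,2).mean(0)-near))
def rect(p):
    return cv2.minAreaRect(p[:,:2].astype(np.float32))
E
python3 - <<'E'
from workcell import bot
from h import *
for n,cc,hh in (("top",(382,243),(252,248)),("side",(345,300),(300,235))):
    im=cv2.imread(f"pics/{n}0.png");c=bot.get_calibration(n)
    hsv=cv2.cvtColor(im,cv2.COLOR_BGR2HSV)
    k=blob(hsv[...,2]<60,cc).reshape(-1,2)
    print(n,"cap px",k.min(0),k.max(0))
    if n=="top":
        print("cap z100 circle",cv2.minEnclosingCircle(plane(c,k,100)[:,:2].astype(np.float32)))
    m=((hsv[...,1]>60)&(hsv[...,0]>10)&(hsv[...,0]<30)&(hsv[...,2]>120))
    k=blob(m,hh).reshape(-1,2)
    print("holder px",k.min(0),k.max(0),rect(plane(c,k,38)))
    # well rim / wood
    if n=="top":
        q=np.zeros(im.shape[:2],bool);q[225:262,362:402]=True
        k=blob(q&(hsv[...,2]>185)&(hsv[...,1]<40),cc).reshape(-1,2)
        print("body",k.min(0),k.max(0),rect(plane(c,k,72)))
        for x,y in((368,244),(395,243),(382,260)):print(hsv[y,x],end=' ')
im=cv2.imread("pics/top0.png")[200:300,210:420]
cv2.imwrite("pics/topcrop.png",cv2.resize(im,None,fx=3.8,fy=3.8,interpolation=cv2.INTER_CUBIC))
E
```

```text
top cap px [477 151] [516 188]
cap z100 circle ((715.0961303710938, -417.1017150878906), 44.2315788269043)
holder px [225 219] [281 275] ((552.582275390625, 121.84078216552734), (102.61566925048828, 100.61422729492188), 25.02553939819336)Traceback (most recent call last):
  File "<stdin>", line 16, in <module>
  File "h.py", line 15, in blob
    return min(cs,key=lambda k:np.linalg.norm(k.reshape(-1,2).mean(0)-near))
ValueError: min() iterable argument is empty
```

Run:
```python
from workcell import bot
from h import *
im=cv2.imread("pics/top0.png");c=bot.get_calibration("top")
hsv=cv2.cvtColor(im,cv2.COLOR_BGR2HSV);q=np.zeros(im.shape[:2],bool);q[225:265,360:404]=True
print(hsv[228:262:3,366:400:2,2]);print(hsv[243,366:400:2,1])
k=blob(q&(hsv[...,2]<85),(382,243)).reshape(-1,2)
print("cap",k.min(0),k.max(0),cv2.minEnclosingCircle(plane(c,k,100)[:,:2].astype(np.float32)))
cv2.imwrite("pics/topcrop.png",cv2.resize(im[205:295,215:415],None,fx=4,fy=4,interpolation=cv2.INTER_CUBIC))
```

```text
[[174 173 169 176 173 176 180 222 202 174 176 168 170 168 173 178 175]
 [168 169 174 169 161 188 202 173 130 124 120 147 168 174 173 172 172]
 [168 169 174 169 156 119  86  90  91  88  88  84  95 152 176 171 167]
 [164 166 164 173  96  90  88  92  93  86  88  90  81  83 141 171 170]
 [163 171 217 103  92  94  98  95  91  92  88  90  84  81 137 221 174]
 [191 227 199  76  92  95  95  94  90  92  89  89  86  86 139 225 176]
 [132 218 223 109  83  98 100  92  87  92  90  90  87  88 170 169 172]
 [ 87  86 125 143  84  77  98 100  94  94  93  92  95 134 155 171 171]
 [100  87  89  91 122 152  86  73  73  69  96 163 161 167 167 168 171]
 [134 120 110  94  86 103 174 206 216 229 225 172 166 173 170 166 176]
 [173 171 141 108 105  94  89 104 178 214 161 170 170 174 170 168 170]
 [170 172 171 160 153 115 102  97 123 155 166 168 169 171 164 173 176]]
[11  6 10 20 11 16 13 14 14 19 11 11 24  6 11 11 10]Traceback (most recent call last):
  File "<stdin>", line 6, in <module>
  File "h.py", line 15, in blob
    return min(cs,key=lambda k:np.linalg.norm(k.reshape(-1,2).mean(0)-near))
ValueError: min() iterable argument is empty
```

```bash
cat >> h.py <<'E'
def go(s,target,yaw=None):
    """tool-frame shift (mm) and turn from measured pose to the target tcp / world yaw"""
    from scipy.spatial.transform import Rotation as Ro
    R=Ro.from_euler("xyz",s["eef_rot"]).as_matrix()
    d=R.T@(np.array(target)-s["tcp_pos"])
    psi=np.arctan2(R[1,0],R[0,0])
    return d.round(1),None if yaw is None else round(float((psi-yaw+np.pi)%(2*np.pi)-np.pi),3)
E
python3 - <<'E'
from workcell import bot
from h import *
c=bot.get_calibration("top");p=plane(c,(383,242.5),100)[0];print("cap",p)
w=bot.get_calibration("wrist");s=bot.sense();o=-w["R"].T@w["t"];print("cam",o,o-s["tcp_pos"],w["R"][2])
sd=bot.get_calibration("side");x=sd["R"]@p+sd["t"];x=sd["K"]@x;print("side px",x[:2]/x[2])
print(go(s,[p[0],p[1],230]))
im=cv2.imread("pics/top0.png")
cv2.imwrite("pics/topcrop.png",cv2.resize(im[205:295,215:415],None,fx=4,fy=4,interpolation=cv2.INTER_CUBIC))
E
```

```text
cap [ 554.90876054 -166.74988945  100.        ]
cam [261.86240966 546.10689651 372.33048932] [ 77.90353948 -24.74942137 141.81860241] [-0.30462062  0.09650592 -0.9475721 ]
side px [344.07133279 296.92274378]
(array([579.4, 588.2,   1.4]), None)
```

View pics/topcrop.png

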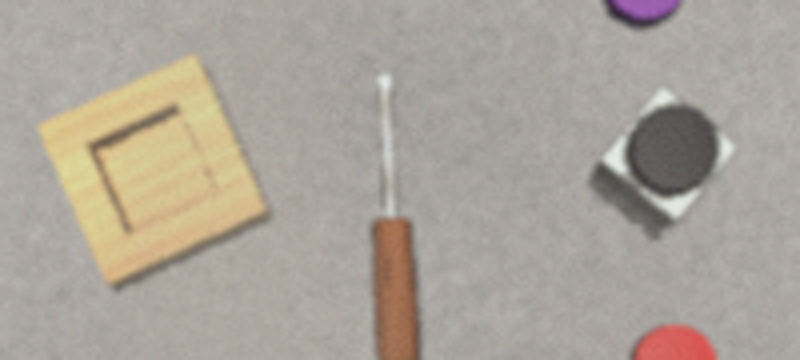

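The crop shows the canister's top corners at about (665,90), (603,160), (733,150) and (672,218), which is a yaw of about -41°. The holder's yaw is about 25°. Next I move above the canister for a closer look.

{"op": "step_arm", "data": {
  "deltas": [
    [579, 588, 0, 0.41, 1],
    [579, 588, 0, 0.41, 1],
    [579, 588, 0, 0.41, 1],
    [579, 588, 0, 0.41, 1],
    [579, 588, 0, 0.41, 1],
    [579, 588, 0, 0.41, 1],
    [579, 588, 0, 0.41, 1],
    [579, 588, 0, 0.41, 1],
    [579, 588, 0, 0.41, 1],
    [579, 588, 0, 0.41, 1],
    [579, 588, 0, 0.41, 1],
    [579, 588, 0, 0.41, 1]
  ]
}}

```text
time_s: 1.65
tcp_pos: [521.5, -101.2, 231.2]
eef_rot: [-3.141, -0.0, -0.722]
wrist_force: [1.2, 0.9, 0.1]
opening: 0.997
grip_force: 0.0
```

Run:
```python
from workcell import bot
from h import *
s=bot.sense();print(s["time_s"],s["tcp_pos"],s["eef_rot"],s["qpos"],go(s,[555,-167,210],-0.724))
```

```text
1.65 [ 521.46049044 -101.15793175  231.24757223] [-3.14128241e+00 -1.10886051e-04 -7.21975020e-01] [ 1.87251401e-01 -1.43691167e-01 -9.21828790e-02 -1.03241290e-04
 -1.62199170e+00  6.61564624e-01] (array([68.7, 27.3, 21.2]), 0.002)
```

{"op": "step_arm", "data": {
  "deltas": [
    [69, 27, 21, 0, 1],
    [69, 27, 21, 0, 1],
    [69, 27, 21, 0, 1],
    [69, 27, 21, 0, 1]
  ]
}}

```text
time_s: 2.15
tcp_pos: [554.9, -163.9, 211.2]
eef_rot: [-3.141, -0.001, -0.721]
wrist_force: [0.2, 0.8, 1.4]
opening: 1.001
grip_force: 0.0
```

Run:
```python
from workcell import bot
from h import *
s=bot.sense();w=bot.get_calibration("wrist");im=bot.snapshot("wrist")
print(s["time_s"],s["tcp_pos"],s["eef_rot"])
np.savez("w1.npz",im=im,tcp=s["tcp_pos"],rot=s["eef_rot"],**w);cv2.imwrite("pics/w1.png",im[:,:,::-1])
```

```text
2.15 [ 554.90191793 -163.93087001  211.18973168] [-3.14085131e+00 -9.78873278e-04 -7.20663781e-01]
```

View pics/w1.png

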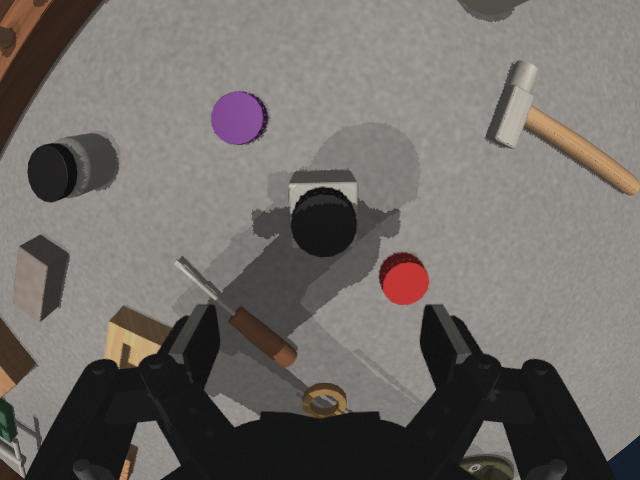

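The wrist picture shows the cap at about (324,223). The canister's near top edge runs from about (289,184) to (357,182), so it is almost square to the tool.

```bash
cat > mw.py <<'E'
import numpy as np,cv2,sys
from h import *
from scipy.optimize import least_squares
def measure(f,dz=0,near=(324,223)):
    w=dict(np.load(f));im=w["im"];g=im.max(2).astype(int)
    q=np.zeros(g.shape,bool);r0,c0=near[1]-45,near[0]-45;q[r0:r0+90,c0:c0+90]=True
    k=blob(q&(g<45),near).reshape(-1,2)
    P=plane(w,k,100+dz,True)[:,:2]
    low=k[:,1]>np.median([k[:,1].min(),k[:,1].max()])+3
    L=P[low]
    r=least_squares(lambda p:np.hypot(*(L-p).T)-24,L.mean(0),loss="soft_l1")
    print("cap fixed r",r.x,"rms",np.sqrt(np.mean(r.fun**2)),"n",len(L),k.min(0),k.max(0))
    return w,g,r.x
if __name__=="__main__":
    w,g,cx=measure("w1.npz")
    print(g[160:200:2,300],g[188,280:300],g[188,345:365])
    E=[]
    for u in range(294,354):
        col=g[160:192,u]; d=np.diff(col); j=d.argmax(); E.append((u,160+j+0.5))
    E=np.array(E);L=plane(w,E,72,True)[:,:2]
    vx,vy,x,y=cv2.fitLine(L.astype(np.float32),cv2.DIST_HUBER,0,.01,.01).ravel()
    a=np.degrees(np.arctan2(vy,vx));print("edge dir deg",a,"rows",E[::10,1])
    n=np.array([-vy,vx]);print("cap dist to edge line (27 expected)",n@(cx-[x,y]))
    # corner extents along edge
    m=(g>150)
    for v in (186,188,190):
        us=[u for u in range(283,362) if g[v,u]>185]
        if us: A=plane(w,[(us[0],v),(us[-1],v)],72,True)[:,:2];print(v,us[0],us[-1],np.linalg.norm(A[0]-A[1]),A.mean(0))
E
python3 mw.py
```

```text
cap fixed r [ 556.63147766 -169.27726181] rms 0.5640178000672947 n 91 [291 187] [356 256]
[153 152 151 150 134  97  70  71  72  72  73  76 156 177 172 172 173 174
  65  45] [127 127 127 128 127 127 128 129 125 133 165 175 174 174 173 174 174 173
 171 172] [170 170 171 173 173 175 177 176 174 174 169 155 126 119 129 131 133 133
 135 134]
edge dir deg 50.18617 rows [182.5 182.5 182.5 181.5 181.5 181.5]
cap dist to edge line (27 expected) 25.532748010466445
186 290 294 3.088870831049897 [ 589.32907641 -166.04665898]
```

{"op": "step_arm", "data": {
  "deltas": [
    [4, 3, 0, -0.023, 1],
    [4, 3, 50, -0.023, 1],
    [4, 3, 90, -0.023, 1],
    [4, 3, 120, -0.023, 1],
    [4, 3, 145, -0.023, 1],
    [4, 3, 165, -0.023, 1],
    [4, 3, 174, -0.023, 1],
    [4, 3, 174, -0.023, 1]
  ]
}}

```text
time_s: 3.2
tcp_pos: [555.9, -169.7, 36.3]
eef_rot: [3.141, 0.0, -0.698]
wrist_force: [0.3, -0.2, 0.5]
opening: 1.003
grip_force: 0.0
```

Run:
```python
from workcell import bot
from h import *
s=bot.sense();im=bot.snapshot("wrist")
print(s["time_s"],s["tcp_pos"],s["eef_rot"],s["wrist_force"])
cv2.imwrite("pics/w2.png",im[:,:,::-1])
```

```text
3.2 [ 555.91460403 -169.74461439   36.32376008] [ 3.14123970e+00  3.76328260e-05 -6.98384373e-01] [ 0.33466235 -0.23640431  0.52166195]
```

View pics/w2.png

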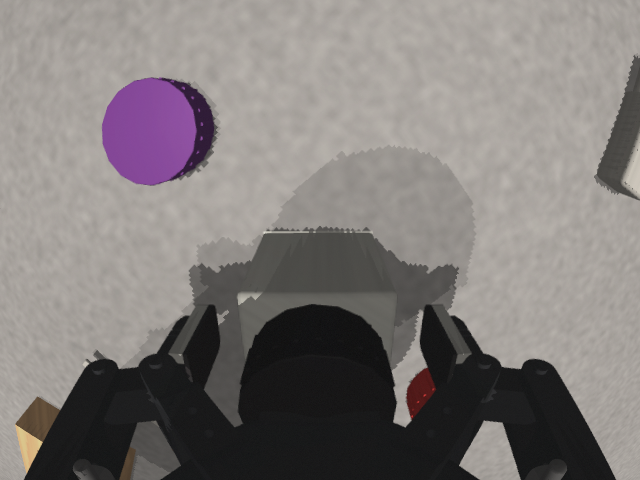

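The canister sits centred between the fingers, with its top edge at row 293 from column 237 to 396. I grip and lift.

{"op": "step_arm", "data": {
  "deltas": [
    [0, 0, 0, 0, 0.3],
    [0, 0, 0, 0, 0.3],
    [0, 0, 0, 0, 0.3],
    [0, 0, 0, 0, 0.3],
    [0, 0, 0, 0, 0.3],
    [0, 0, 0, 0, 0.3],
    [0, 0, -10, 0, 0.3],
    [0, 0, -40, 0, 0.3],
    [0, 0, -75, 0, 0.3],
    [0, 0, -75, 0, 0.3]
  ],
  "grip_force": 70
}}

```text
time_s: 4.5
tcp_pos: [556.7, -170.2, 113.3]
eef_rot: [-3.14, -0.003, -0.699]
wrist_force: [1.1, 1.1, -7.0]
opening: 0.622
grip_force: 74.3
```

Run:
```python
from workcell import bot
from h import *
s=bot.sense();w=bot.get_calibration("wrist");im=bot.snapshot("wrist")
print(s["time_s"],s["tcp_pos"],s["eef_rot"],s["wrist_force"],s["opening"],s["grip_force"])
np.savez("w3.npz",im=im,tcp=s["tcp_pos"],rot=s["eef_rot"],**w);cv2.imwrite("pics/w3.png",im[:,:,::-1])
g=im.max(2).astype(int);print(g[270:310:2,320],g[300,225:250],g[300,385:410])
print(go(s,[552.6,121.8,111],np.radians(-65)))
```

```text
4.5 [ 556.656127   -170.15596829  113.27164042] [-3.14005009e+00 -2.59917823e-03 -6.99106331e-01] [ 1.08296147  1.13764283 -6.96977446] 0.6222489061048049 74.25804734230042
[ 74  74  74  74  74  75  74  74  73  73  74  84  93  97 100 101  97  20
  19  19] [ 80  80  79  81  80  80  80  80  79  79  78  78  77  75  71  71 141 161
 170 177 181 179 138 101 101] [103 103 103 103 103 102 102 102 101 100  97  96  92  80  69  71  71 153
 168 171 171 170 167 166 164]
(array([-191. , -220.9,    2.1]), 0.435)
```

View pics/w3.png

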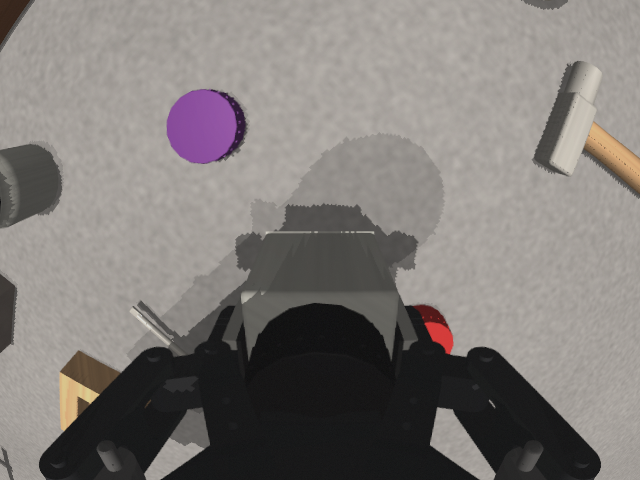

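The canister is held and lifted, with its near edge at row 292. Next is a standoff with the wrist camera above the block.

{"op": "step_arm", "data": {
  "deltas": [
    [-15, -14, 0, 0.03, 0.3],
    [-50, -48, 0, 0.08, 0.3],
    [-90, -85, 0, 0.16, 0.3],
    [-130, -123, 0, 0.24, 0.3],
    [-170, -161, 0, 0.32, 0.3],
    [-210, -199, 0, 0.4, 0.3],
    [-245, -233, 0, 0.435, 0.3],
    [-265, -251, 0, 0.435, 0.3],
    [-273, -259, 0, 0.435, 0.3],
    [-273, -259, 0, 0.435, 0.3],
    [-273, -259, 0, 0.435, 0.3]
  ]
}}

```text
time_s: 5.92
tcp_pos: [513.3, 203.0, 110.4]
eef_rot: [3.14, -0.0, -1.135]
wrist_force: [0.7, 0.5, -5.6]
opening: 0.621
grip_force: 73.9
```

Run:
```python
from workcell import bot
from h import *
from scipy.spatial.transform import Rotation as Ro
s=bot.sense();w=bot.get_calibration("wrist");im=bot.snapshot("wrist")
print(s["time_s"],s["tcp_pos"],s["eef_rot"],s["opening"],s["grip_force"])
np.savez("w4.npz",im=im,tcp=s["tcp_pos"],rot=s["eef_rot"],**w);cv2.imwrite("pics/w4.png",im[:,:,::-1])
d=dict(np.load("w3.npz"));R=Ro.from_euler("xyz",d["rot"]).as_matrix()
P=plane(d,[(241,292),(396,292),(320,292)],72+77,True);print("w3 edge in tool",((P-d["tcp"])@R).round(1))
hsv=cv2.cvtColor(im,cv2.COLOR_RGB2HSV)
m=((hsv[...,1]>60)&(hsv[...,0]>10)&(hsv[...,0]<30)&(hsv[...,2]>120))
k=max(cv2.findContours(m.astype(np.uint8),cv2.RETR_EXTERNAL,cv2.CHAIN_APPROX_NONE)[0],key=cv2.contourArea).reshape(-1,2)
print(k.min(0),k.max(0),rect(plane(w,k,38,True)))
```

```text
5.925 [513.31607156 203.03615016 110.40310864] [ 3.13991814e+00 -4.80960686e-04 -1.13471928e+00] 0.6208690418824245 73.92225980758667
w3 edge in tool [[ 26.5 -25.5 -35.6]
 [ 26.6  24.9 -35.7]
 [ 26.8   0.2 -35.7]]
[232  18] [406 188] ((550.8887939453125, 122.41012573242188), (99.85759735107422, 99.80659484863281), 25.061477661132812)
```

View pics/w4.png

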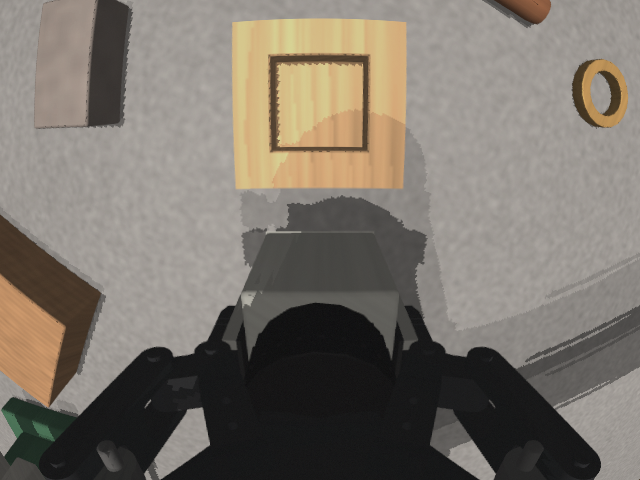

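The block shows clearly, with its well centred near (319,103). It measures 99.9 mm square, at (550.9, 122.4) with yaw 25.06°. I move 89 mm ahead and descend to just above the well.

{"op": "step_arm", "data": {
  "deltas": [
    [15, 0, 0, 0, 0.3],
    [45, 0, 0, 0, 0.3],
    [75, 0, 0, 0, 0.3],
    [89, 0, 0, 0, 0.3],
    [89, 0, 10, 0, 0.3],
    [89, 0, 20, 0, 0.3],
    [89, 0, 28, 0, 0.3],
    [89, 0, 32, 0, 0.3],
    [89, 0, 32, 0, 0.3],
    [89, 0, 32, 0, 0.3]
  ]
}}

```text
time_s: 7.22
tcp_pos: [551.4, 123.7, 79.8]
eef_rot: [-3.141, -0.0, -1.133]
wrist_force: [1.0, 1.1, -6.5]
opening: 0.622
grip_force: 74.1
```

Run:
```python
from workcell import bot
from h import *
s=bot.sense()
print(s["time_s"],s["tcp_pos"],s["eef_rot"],s["wrist_force"],s["grip_force"],go(s,[551,122.1,46.3],np.radians(-64.94)))
```

```text
7.225 [551.41848685 123.73276104  79.79431479] [-3.14084808e+00 -2.21863518e-04 -1.13346525e+00] [ 1.01953464  1.07154818 -6.48518638] 74.10094857215881 (array([ 1.3,  1.1, 33.5]), -0.0)
```

{"op": "step_arm", "data": {
  "deltas": [
    [1, 0.8, 0, 0, 0.3],
    [1, 0.8, 5, 0, 0.3],
    [1, 0.8, 9, 0, 0.3],
    [1, 0.8, 12, 0, 0.3],
    [1, 0.8, 15, 0, 0.3],
    [1, 0.8, 15, 0, 0.3]
  ]
}}

```text
time_s: 7.98
tcp_pos: [551.0, 121.7, 63.9]
eef_rot: [3.141, -0.001, -1.134]
wrist_force: [3.7, -4.7, -6.8]
opening: 0.622
grip_force: 74.1
```

Run:
```python
from workcell import bot
from h import *
for i in range(2):
    s=bot.sense();print(s["time_s"],s["tcp_pos"],s["eef_rot"],s["wrist_force"],s["moment"],go(s,[551,122.1,46.3],np.radians(-64.94)))
    bot.snapshot("top")
```

```text
7.975 [550.99931381 121.70832949  63.91059561] [ 3.14117251e+00 -8.23077143e-04 -1.13428326e+00] [ 3.66844504 -4.71099237 -6.79720633] [-1.55306644 -1.28185264 -0.10388179] (array([-0.4, -0.2, 17.6]), -0.001)
8.025 [550.97371397 121.75369551  63.90193388] [ 3.14111582e+00 -7.66006309e-04 -1.13423601e+00] [ 3.33559275 -3.92464592 -7.39649218] [-1.59372365 -1.3863272  -0.15967105] (array([-0.3, -0.2, 17.6]), -0.001)
```

{"op": "step_arm", "data": {
  "deltas": [
    [0.5, 0, 3, 0, 0.3],
    [0.5, 0, 6, 0, 0.3],
    [0.5, 0, 9, 0, 0.3],
    [0.5, 0, 12, 0, 0.3],
    [0.5, 0, 15, 0, 0.3],
    [0.5, 0, 17, 0, 0.3],
    [0.5, 0, 18, 0, 0.3],
    [0.5, 0, 18, 0, 0.3]
  ]
}}

```text
time_s: 9.07
tcp_pos: [551.2, 121.7, 47.8]
eef_rot: [-3.141, -0.001, -1.134]
wrist_force: [-4.5, -4.9, 4.6]
opening: 0.621
grip_force: 75.4
```

{"op": "step_arm", "data": {
  "deltas": [
    [0, 0, 1, 0, 0.3],
    [0, 0, 2, 0, 0.3],
    [0, 0, 2, 0, 0.3],
    [0, 0, 2, 0, 0.3]
  ]
}}

```text
time_s: 9.57
tcp_pos: [551.2, 121.7, 47.7]
eef_rot: [-3.141, -0.001, -1.133]
wrist_force: [-9.9, -4.5, 15.5]
opening: 0.618
grip_force: 76.5
```

Run:
```python
from workcell import bot
from h import *
s=bot.sense();print(s["time_s"],s["tcp_pos"],s["wrist_force"],s["moment"])
```

```text
9.575 [551.22892287 121.66934795  47.73124413] [-9.9115863  -4.48284258 15.52350225] [-1.68749534  3.50695685 -0.14117732]
```

{"op": "step_arm", "data": {
  "deltas": [
    [0, 1, 0, 0, 0.3],
    [0, 1, 2, 0, 0.3],
    [0, 1, 3, 0, 0.3],
    [0, 1, 3, 0, 0.3]
  ]
}}

```text
time_s: 10.07
tcp_pos: [551.2, 121.6, 47.7]
eef_rot: [-3.138, -0.002, -1.133]
wrist_force: [-13.7, -3.4, 26.6]
opening: 0.624
grip_force: 77.9
```

{"op": "step_arm", "data": {
  "deltas": [
    [0, 0, -3, 0, 0.3],
    [0, 0, -5, 0, 1],
    [0, 0, -5, 0, 1],
    [0, 0, -5, 0, 1],
    [0, 0, -5, 0, 1],
    [0, 0, -40, 0, 1],
    [0, 0, -90, 0, 1],
    [0, 0, -130, 0, 1],
    [0, 0, -165, 0, 1],
    [0, 0, -165, 0, 1],
    [0, 0, -165, 0, 1]
  ]
}}

```text
time_s: 11.45
tcp_pos: [549.9, 121.5, 205.5]
eef_rot: [3.141, 0.0, -1.134]
wrist_force: [-0.0, -0.2, -0.2]
opening: 0.999
grip_force: 0.0
```

Run:
```python
from workcell import bot
from h import *
from scipy.spatial.transform import Rotation as Ro
import mw
s=bot.sense();w=bot.get_calibration("wrist");im=bot.snapshot("wrist")
print(s["time_s"],s["tcp_pos"],s["eef_rot"],s["opening"])
np.savez("w5.npz",im=im,tcp=s["tcp_pos"],rot=s["eef_rot"],**w)
sd=bot.snapshot("side");c=bot.get_calibration("side")
cv2.imwrite("pics/w5.png",np.hstack([cv2.resize(im[100:330,170:470],(400,306))[:,:,::-1],cv2.resize(sd[160:275,240:390],(400,306))[:,:,::-1]]))
mw.measure("w5.npz",10)
```

```text
11.45 [549.93480917 121.52943343 205.46286551] [ 3.14065705e+00  4.89760618e-04 -1.13376374e+00] 0.9990525266551648
cap fixed r [551.03270967 120.34973952] rms 0.6794010540454046 n 99 [284 197] [352 267]
```

View pics/w5.png

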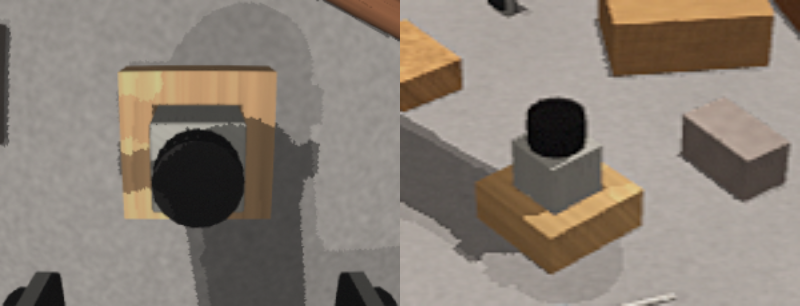

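The canister stands level and flat in the well with its cap on, the cap near (200,180) in the left crop. I go down to grip the cap.

{"op": "step_arm", "data": {
  "deltas": [
    [1, -0.8, 20, 0, 1],
    [1, -0.8, 65, 0, 1],
    [1, -0.8, 95, 0, 1],
    [1, -0.8, 112, 0, 1],
    [1, -0.8, 121, 0, 1],
    [1, -0.8, 124, 0, 1],
    [1, -0.8, 124, 0, 1],
    [1, -0.8, 124, 0, 1]
  ]
}}

```text
time_s: 12.55
tcp_pos: [551.8, 121.0, 83.3]
eef_rot: [-3.14, -0.0, -1.134]
wrist_force: [-0.1, 0.4, -0.4]
opening: 1.0
grip_force: 0.0
```

Run:
```python
from workcell import bot
from h import *
s=bot.sense();print(s["time_s"],s["tcp_pos"],s["eef_rot"],s["wrist_force"],go(s,[551.1,121.3,81]))
```

```text
12.55 [551.83407973 121.03659774  83.32691436] [-3.13996717e+00 -8.52188631e-05 -1.13375449e+00] [-0.10437633  0.37090303 -0.42962723] (array([-0.5,  0.6,  2.3]), None)
```

{"op": "step_arm", "data": {
  "deltas": [
    [-0.5, 0.5, 1, 0, 0.2],
    [-0.5, 0.5, 1, 0, 0.2],
    [-0.5, 0.5, 1, 0, 0.2],
    [-0.5, 0.5, 1, 0, 0.2],
    [-0.5, 0.5, 1, 0, 0.2],
    [-0.5, 0.5, 1, 0, 0.2],
    [-0.5, 0.5, 1, 0, 0.2]
  ],
  "grip_force": 60
}}

```text
time_s: 13.42
tcp_pos: [550.9, 121.1, 81.8]
eef_rot: [-3.141, -0.0, -1.134]
wrist_force: [-0.9, 0.7, 5.4]
opening: 0.543
grip_force: 61.5
```

{"op": "step_arm", "data": {
  "deltas": [
    [0, 0, 0, 0.05, 0.2],
    [0, 0, 0, 0.1, 0.2],
    [0, 0, 0, 0.15, 0.2],
    [0, 0, 0, 0.2, 0.2],
    [0, 0, 0, 0.25, 0.2],
    [0, 0, 0, 0.25, 0.2]
  ]
}}

```text
time_s: 14.18
tcp_pos: [551.0, 121.0, 81.8]
eef_rot: [-3.141, -0.0, -1.383]
wrist_force: [0.0, -0.5, 4.9]
opening: 0.538
grip_force: 61.7
```

Run:
```python
from workcell import bot
s=bot.sense();print(s["time_s"],s["tcp_pos"],s["eef_rot"],s["wrist_force"],s["moment"],s["joint_efforts"][5],s["opening"])
```

```text
14.175 [550.98189254 121.03338541  81.75064923] [-3.14080627e+00 -2.50355194e-04 -1.38338203e+00] [ 0.01362988 -0.50047093  4.91433908] [-0.01368606  0.0497529  -0.0771554 ] -0.21021483466029167 0.5381186438786176
```

After a 14° turn the torque is almost nil (0.08 N·m), so this way loosens. I continue to a quarter turn.

{"op": "step_arm", "data": {
  "deltas": [
    [0, 0, 0, 0.13, 0.2],
    [0, 0, 0, 0.26, 0.2],
    [0, 0, 0, 0.39, 0.2],
    [0, 0, 0, 0.52, 0.2],
    [0, 0, 0, 0.65, 0.2],
    [0, 0, 0, 0.78, 0.2],
    [0, 0, 0, 0.91, 0.2],
    [0, 0, 0, 1.04, 0.2],
    [0, 0, 0, 1.17, 0.2],
    [0, 0, 0, 1.32, 0.2],
    [0, 0, 0, 1.32, 0.2],
    [0, 0, 0, 1.32, 0.2]
  ]
}}

```text
time_s: 15.68
tcp_pos: [550.4, 121.1, 81.8]
eef_rot: [3.141, -0.0, -2.703]
wrist_force: [-4.3, -0.3, 7.5]
opening: 0.534
grip_force: 62.0
```

Run:
```python
from workcell import bot
s=bot.sense();print(s["time_s"],s["tcp_pos"],s["eef_rot"],s["qpos"][5],s["wrist_force"],s["moment"],s["opening"])
```

```text
15.675 [550.40833759 121.10899941  81.770012  ] [ 3.14147149e+00 -3.73076256e-04 -2.70256898e+00] -1.7043537011238226 [-4.32295597 -0.27717201  7.46552641] [ 0.21908561  1.09822018 -0.05228411] 0.5344700298072226
```

{"op": "step_arm", "data": {
  "deltas": [
    [0, 0, -1, 0, 0.2],
    [0, 0, -2, 0, 0.2],
    [0, 0, -3, 0, 0.2],
    [0, 0, -4, 0, 0.2],
    [0, 0, -5, 0, 0.2],
    [0, 0, -6, 0, 0.2]
  ]
}}

```text
time_s: 16.42
tcp_pos: [550.8, 121.0, 87.5]
eef_rot: [-3.141, 0.0, -2.704]
wrist_force: [-0.3, 0.6, -0.6]
opening: 0.538
grip_force: 61.4
```

Force is only about -0.6 N, which is the cap's weight alone, so the lift is free. I raise it straight up.

{"op": "step_arm", "data": {
  "deltas": [
    [0, 0, -5, 0, 0.2],
    [0, 0, -11, 0, 0.2],
    [0, 0, -18, 0, 0.2],
    [0, 0, -27, 0, 0.2],
    [0, 0, -38, 0, 0.2],
    [0, 0, -50, 0, 0.2],
    [0, 0, -62, 0, 0.2],
    [0, 0, -72, 0, 0.2],
    [0, 0, -80, 0, 0.2],
    [0, 0, -84, 0, 0.2],
    [0, 0, -84, 0, 0.2],
    [0, 0, -84, 0, 0.2]
  ]
}}

```text
time_s: 17.92
tcp_pos: [550.5, 121.0, 170.8]
eef_rot: [-3.142, -0.001, -2.704]
wrist_force: [-0.1, -0.1, -1.0]
opening: 0.544
grip_force: 61.4
```

Run:
```python
from workcell import bot
import cv2,numpy as np
s=bot.sense();print(s["time_s"],s["tcp_pos"],s["dq"].round(4),s["wrist_force"],s["opening"],s["grip_force"])
im=bot.snapshot("wrist");sd=bot.snapshot("side")
cv2.imwrite("pics/end.png",np.hstack([cv2.resize(im,(400,300))[:,:,::-1],cv2.resize(sd[100:250,220:420],(400,300))[:,:,::-1]]))
```

```text
17.925 [550.47357585 120.99996077 170.77097469] [ 0.0011  0.0015 -0.0022 -0.0003 -0.0006  0.0003] [-0.12532372 -0.07149912 -0.97896769] 0.5439697384855158 61.41649936325848
```

View pics/end.png

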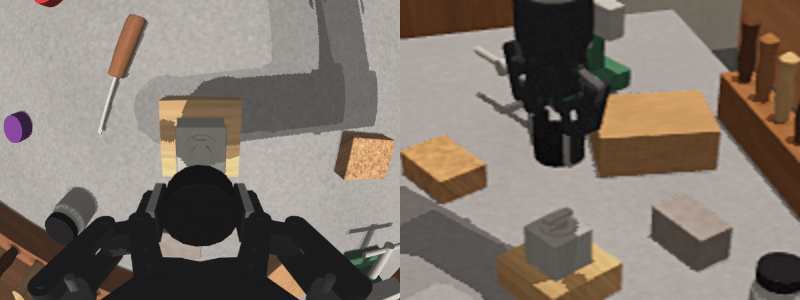

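The cap is in the gripper about 89 mm above where it sat. The canister is still in the block with its neck crossbar bare, so I hand in the job.

```bash
python3 -c "
from workcell import bot
print(bot.close_job())"
```

```text
the job is handed in; nothing more can be done
None
```

The canister is seated in the well and the cap is twisted loose (it came free clockwise from above); the gripper holds it still about 89 mm above its seat, and the job is handed in, though no verdict was returned.

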